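Send the waiting puppet eye to the blue bin

TASK

Push the red pin of the swivelling spout round until the spout points into the middle of the blue bin, then push the gate's yellow pin to swing the gate wide open and let the ceramic eye roll down by itself into the blue bin, and finally push the gate fully shut again. Work by pushing only: do not touch the eye, and leave the other things on the shelf where they stand.

Things in the scene. Friction and masses are not known exactly. Their poses are not given: they have to be found in the camera images.
- sorter: The fixed chute stand, bolted to the shelf: an aluminium channel 160 mm long and 36 mm wide inside, sloping 8 degrees down along the body's +x, on steel columns over a green base. Origin on the shelf (z = 0), straight under the spout's axis; +x points down the chute, +z up. The channel lies between x = -0.19 and -0.03; only the two pins rise above z = 0.18.
- spout (a joint): Turn of the steel swivelling spout about its vertical axis, rad. 0 = straight along the sorter's +x, positive = counter-clockwise from above, range -0.95 to 0.95. Stays where left (about 1 N at the pin moves it; no spring). A trough 48 mm wide inside, 150 mm long from the axis, mouth 20 mm above the bins' rims. Starts within 0.1 of 0, between the bins.
- spout_pivot (a point): On the spout's vertical axis, 112 mm above the shelf.
- spout_pin (a point): Middle of the upright red pin on the spout, at z = 0.190: 12 mm diameter, free from z = 0.167 (a red crossbar below it, 62 mm long across the trough) to a ball 18 mm across at its top (z = 0.221). It stands 100 mm from the spout's axis, over the trough's centre line; push it sideways.
- spout_mouth (a point): Middle of the spout's outlet edge, 149 mm from the axis at z = 0.092. It moves with the spout. The eye drops off here and lands up to about 80 mm farther on.
- gate (a joint): Turn of the yellow gate about its vertical axis, rad. 0 = shut (a stop; starts here), 1.25 = fully open (a stop), growing clockwise seen from above. The eye gets past from about 1.0. Stays where left (about 1 N at the pin moves it; no spring).
- gate_pivot (a point): On the gate's vertical axis, 172 mm above the shelf, beside the channel at sorter x = -0.110, y = -0.050.
- gate_pin (a point): Middle of the upright yellow pin at the end of the gate's arm, at z = 0.197: 12 mm diameter, free from z = 0.177 (the arm, 10 mm thick, below it) to a ball 18 mm across at its top (z = 0.227). 75 mm from the gate's axis, away from the channel. Pushing it up the chute (sorter's -x, clockwise about the gate axis) opens the gate; pushing it back shuts it.
- eye: White ceramic ball with a painted blue iris, 32 mm diameter, about 30 g, waiting in the channel against the shut gate. Origin at its centre.
- blue_bin: Blue open parts bin, fixed, 150 mm (its x) by 110 mm (its y) by 70 mm high, walls and floor 4 mm. Origin at the centre of its underside. On one side of the spout, left or right.
- grey_bin: Grey bin of the same size on the other side, not wanted.
- torso: Turned maple puppet torso, 76 mm across, 125 mm tall, standing. Origin under its foot. Leave it.
- funnel: Copper funnel standing on its wide mouth, 110 mm across, 110 mm tall. Origin under it. Leave it.
- bell: Bronze stage bell, 80 mm across, 104 mm tall, standing. Origin under it. Leave it.
- dish: Tin dish 96 mm across with two spare eyes in it, 35 mm tall. Origin under it. Leave it.
- brush: Brush lying on the shelf. Leave it.
- glue: White glue bottle, 52 mm across, 130 mm tall. Leave it.
There are look-alikes about, which are no part of the job. There is more than one size of the blue_bin; the one meant has the size given above.

How it is judged:
On the way, in this order (a step that is already met when the one before it is completed fails the run):
1. the spout's mouth is over the blue bin, the eye still waiting behind the gate (x of spout_mouth in the frame of blue_bin between -0.075 and 0.075 m and y of spout_mouth in the frame of blue_bin between -0.05 and 0.05 m and x of eye in the frame of sorter below -0.11 m), for 0.2 s.
2. the eye has rolled into the blue bin (x of eye in the frame of blue_bin between -0.072 and 0.072 m and y of eye in the frame of blue_bin between -0.052 and 0.052 m and height (world z) of eye below 0.06 m), for 0.2 s.
3. the gate is shut again (value of joint gate below 0.1 rad), for 0.2 s.
At the end, for the whole second after the job is handed in: The eye lies inside the blue bin (centre below 60 mm, slower than 0.1 m/s) and the gate is shut (joint under 0.1 rad) (all of step 2 and linear speed of eye below 0.1 m/s and value of joint gate below 0.1 rad); the robot touches nothing.
It fails at once if the robot touches the eye (contact force between any of the arm, the fingers and eye above 0.2 N).
It fails at once if the eye is lifted above the channel (height (world z) of eye above 0.19 m).
It fails at once if the torso, funnel, bell, dish, brush or glue is moved by more than 20 mm or lifted (distance of any of torso, funnel, bell, dish, brush, glue from where it was at the start of the episode above 0.02 m).
It also fails if it takes over 54 s, if anything falls off the work surface, if the arm or the gripper's body presses on something with over 40 N, if the wrist force passes 120 N, or if a joint passes its speed limit or range.

ROBOT

A 6-joint arm with a two-finger parallel gripper is mounted at the origin on the work surface. World frame = base frame: x ahead of the robot, y to its left, z up, the work surface at z = 0. Lengths are in m, angles in rad, forces in N, time in s.
With the tool pointing down it reaches from about 0.3 to 0.775 m from the base axis. Payload 14.6 kg.
Tool frame: the origin (TCP) lies midway between the tips of the shut fingers; the grasp point (between the pads) lies 19 mm behind it; z points along the fingers, y is the line along which they close (so a half turn about z gives the same grasp; the last joint's range is limited). The gripper opens to 94 mm and grips with 3 to 60 N. Pads are 16 mm wide; open, the fingers measure 119 mm over their backs; the gripper's body (75 mm by 177 mm) begins 78 mm behind the grasp point.
Start: joints at [1.216, 0.3, 1.521, -0, 1.321, -0.067], TCP at [0.156, 0.527, 0.205] pointing down, gripper open.
Joint ranges: [-3.03, 3.03], [-0.79, 2.21], [0.23, 2.52], [-1.04, 4.18], [0, 3.07], [-2.55, 2.55]. Speed limits (rad/s): [2.22, 2.22, 2.57, 3.14, 3.14, 3.14].

INTERFACE

Orientations are given as [roll, pitch, yaw] about the fixed x, y, z axes, in that order (R = Rz(yaw) Ry(pitch) Rx(roll)).
In Python, from station import ctrl gives the robot as it stands. The module is installed in compiled form; this text tells all that it offers.
- The arm moves only by the tool servo_tool, never from a script. Its argument "plan" is a list of rows, each a list of 7 numbers: the opening in per cent of the stroke, from 0 (shut) to 100 (fully open), then the shift along the tool's x, y, z in m, then the turn, a rotation vector about the tool's x, y, z in rad. A call has exactly 8 rows; each row shifts and turns the commanded pose from where the row before left it, along the tool's axes as they then stand; what a row does not reach is not made up. A row lasts 1/8 s, in which the tool goes at most 62.5 mm and 10.7 degrees, less where a joint would pass 70% of its speed; a pose out of reach is approached as far as the arm can. A call with a gripper value outside its range is refused whole. The fingers move at their own pace and stop on an object; "force" is the grip in N (left out, the last holds). Time passes only in rows, so rows that do not move let the fingers close, or fill a call up. It gives the time, the measured TCP pose, the force, the opening and the grip force at its end, in the units of the state.
- ctrl.get_obs(): the state, without advancing time (a new reading comes with each control period).
- ctrl.camera(name): name is "scene" or "top" or "wrist"; returns a dict with "pixels" (420x560x3 uint8, red, green, blue), "z_map" (420x560 float32, m along the optical axis (not along the pixel's ray), 0 where there is no reading), "mtx" (3x3 intrinsics, pixels), "pose" (4x4, takes a point from camera to world coordinates). Camera axes: x right, y up, looking along -z (the intrinsics and any distortion apply to the point x, -y, -z); pixel columns grow to the right and rows downward; lengths in m; the calibration is good to about 2 mm. A picture is of the moment at which its call begins.
- ctrl.hand_in(): hands the job in; it is judged then, once.
The state is a dict: "time_s": time; "qpos": joint angles; "joint_vel": joint speeds; "tau": joint torques, N m; "ee_pos": TCP position; "eef_rot": TCP orientation; "force": force on the tool from outside, world axes, zero at the start; "moment": the same for the moment, N m; "grip_width": finger opening in m; "grip_force": force on a finger pad.
Only numpy, scipy, OpenCV 4.12 (cv2) and the standard library are available. Lean on these libraries where they do the work, as an engineer would, in place of code of your own. Each camera call takes 0.05 s, during which the arm holds its last target. There are 200 camera calls.

## Working session

There is one attempt and no reset: what is moved stays moved. The work goes in short steps, Python scripts to look and compute and a tool call to move; the robot and the scene stay as the last step left them, time stands still between calls to the robot, and variables do not carry over. Pictures are saved under pics/ and viewed, at most 10 in all, crops included, and the job is handed in when it is done.

Besides the shell and the picture viewer there is one more tool, called as name(argument=value, ...) on one line, values as JSON. servo_tool: Moves the arm, as the interface text tells. Its arguments: {"type":"object","properties":{"plan":{"type":"array","items":{"type":"array","items":{"type":"number"}}},"force":{"type":"number"}},"required":["plan"]}

```bash
mkdir -p pics
cat > h.py <<'E'
import numpy as np, cv2, pickle
from station import ctrl
def snap(n,tag):
    c=ctrl.camera(n); pickle.dump(c,open(f'pics/{tag}.pkl','wb'))
    cv2.imwrite(f'pics/{tag}.png',c['pixels'][:,:,::-1]); return c
def load(tag): return pickle.load(open(f'pics/{tag}.pkl','rb'))
def cloud(c):
    K=c['mtx'];z=c['z_map'];v,u=np.mgrid[:z.shape[0],:z.shape[1]]
    P=np.stack([(u-K[0,2])/K[0,0]*z,-(v-K[1,2])/K[1,1]*z,-z],-1)
    W=P@c['pose'][:3,:3].T+c['pose'][:3,3]; W[z==0]=np.nan; return W
def plane(c,u,v,h):
    K=c['mtx'];d=c['pose'][:3,:3]@np.array([(u-K[0,2])/K[0,0],-(v-K[1,2])/K[1,1],-1]);o=c['pose'][:3,3]
    return o+d*(h-o[2])/d[2]
E
python3 - <<'E'
from h import *
a=snap('top','top0');b=snap('scene','scene0')
print(a['pose'].round(3),a['mtx'].round(1),b['pose'].round(3),b['mtx'].round(1))
o=ctrl.get_obs();print(o['time_s'],o['ee_pos'],o['eef_rot'],o['grip_width'])
E
```

```text
[[ 0.011  0.984 -0.177  0.323]
 [-1.     0.016  0.025 -0.038]
 [ 0.027  0.176  0.984  1.316]
 [ 0.     0.     0.     1.   ]] [[404.2   0.  273.2]
 [  0.  404.2 201.2]
 [  0.    0.    1. ]] [[-0.168 -0.803  0.572  1.229]
 [ 0.986 -0.144  0.088  0.073]
 [ 0.011  0.578  0.816  1.153]
 [ 0.     0.     0.     1.   ]] [[486.2   0.  277.1]
 [  0.  486.2 206.6]
 [  0.    0.    1. ]]
0.1 [0.15605451 0.52715671 0.20495791] [-3.14057858e+00 -5.41570910e-05  2.85376321e+00] 0.09372815677122343
```

View pics/top0.png

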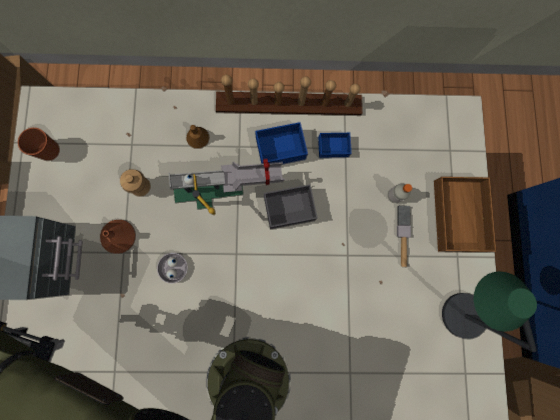

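View pics/scene0.png

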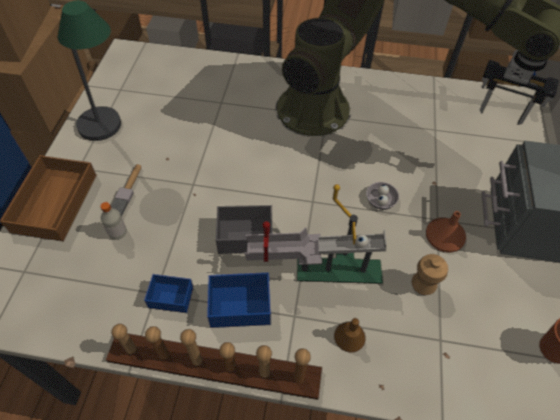

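Top view: the large blue bin is at (281,145), the small look-alike at (334,145) and the grey bin at (290,207). The red pin and crossbar are at (267,172), the yellow arm runs from (195,180) to its pin at (212,211), and the eye is at (188,180). Other reds and coppers are the pot (38,143), funnel (118,236) and dish (172,267). The scene view agrees.

Run:
```python
from h import *
for tag in('top0','scene0'):
    c=load(tag);W=cloud(c);hsv=cv2.cvtColor(c['pixels'],cv2.COLOR_RGB2HSV)
    H,S,V=cv2.split(hsv); print(tag)
    def comps(m,name,amin):
        n,l,s,ct=cv2.connectedComponentsWithStats(m.astype(np.uint8))
        out=[]
        for i in range(1,n):
            if s[i,4]>=amin:
                w=W[l==i];print(name,s[i],ct[i].round(1),'med',np.nanmedian(w,0).round(3),'zmax',np.nanmax(w[:,2]).round(3));out.append(l==i)
        return out
    for m in comps(((H<6)|(H>174))&(S>180)&(V>70),'red',15)[:3]:
        k=m&(W[...,2]>0.2);print(' top pts',k.sum(),W[k].mean(0).round(4) if k.any() else '')
    for m in comps((H>18)&(H<32)&(S>180)&(V>100),'yel',10)[:3]:
        k=m&(W[...,2]>0.2);print(' top pts',k.sum(),W[k].mean(0).round(4) if k.any() else '')
    for m in comps((H>105)&(H<125)&(S>150)&(V>60),'blue',200):
        k=m&(W[...,2]>0.055)&(W[...,2]<.085)
        if k.sum()>10:
            r=cv2.minAreaRect(W[k][:,:2].astype(np.float32)*1000);print(' rim',k.sum(),r)
    m=(H>55)&(H<90)&(S>90)
    for m in comps(m,'green',100):
        print(' rect',cv2.minAreaRect(W[m&(W[...,2]>0)&(W[...,2]<.04)][:,:2].astype(np.float32)*1000) if (m&(W[...,2]<.04)).sum()>20 else '')
c=load('top0');r=cv2.resize(c['pixels'][120:240,150:330],None,fx=4,fy=4,interpolation=cv2.INTER_CUBIC)
cv2.imwrite('pics/crop1.png',r[:,:,::-1])
```

```text
top0
red [264 159   5   9  34] [265.8 163.4] med [ 0.627 -0.044  0.218] zmax 0.224
red [265 170   4  10  25] [266.7 175. ] med [ 0.605 -0.048  0.167] zmax 0.172
 top pts 23 [ 0.6236 -0.0447  0.2186]
 top pts 0 
yel [194 176   3  13  14] [194.8 182.4] med [0.576 0.159 0.177] zmax 0.18
yel [199 196  15  17  45] [206.6 205.2] med [0.51  0.122 0.178] zmax 0.229
 top pts 0 
 top pts 16 [0.4917 0.103  0.2252]
blue [ 256  123   51   40 1201] [281.5 144.6] med [ 0.751 -0.098  0.005] zmax 0.078
blue [319 133  32  22 577] [334.3 144.6] med [ 0.756 -0.276  0.005] zmax 0.056
 rim 189 ((740.4537963867188, -92.17724609375), (112.26896667480469, 148.79356384277344), 12.84010124206543)
green [198 186  44  21 347] [214.1 192.9] med [0.582 0.133 0.01 ] zmax 0.163
green [174 188  31  21 248] [185.5 196.6] med [0.569 0.222 0.01 ] zmax 0.051
green [ 474  272   63   59 2780] [503.5 301.1] med [ 0.272 -0.545  0.453] zmax 0.485
 rect ((590.4691162109375, 106.57964324951172), (73.42520141601562, 127.53848266601562), 25.03676414489746)
 rect ((569.6314086914062, 203.24227905273438), (111.73404693603516, 58.04
[... 305 characters left out ...]
 0.103 0.225] zmax 0.229
yel [335 199  15  17  23] [342.6 207.7] med [0.521 0.128 0.174] zmax 0.181
 top pts 13 [0.4976 0.1037 0.225 ]
 top pts 0 
blue [ 208  274   62   44 1684] [235.  300.8] med [ 0.737 -0.11   0.005] zmax 0.077
blue [145 276  47  35 867] [168.1 293.7] med [ 0.746 -0.281  0.005] zmax 0.051
 rim 330 ((742.7557983398438, -93.19078063964844), (110.99850463867188, 144.50546264648438), 13.059219360351562)
green [  59    2   50   46 1266] [82.2 25.3] med [ 0.298 -0.549  0.449] zmax 0.484
green [ 298  254   84   29 1193] [344.5 271.1] med [0.606 0.161 0.01 ] zmax 0.018
 rect 
 rect ((592.965576171875, 143.25819396972656), (84.41131591796875, 217.0806884765625), 9.024285316467285)
```

View pics/crop1.png

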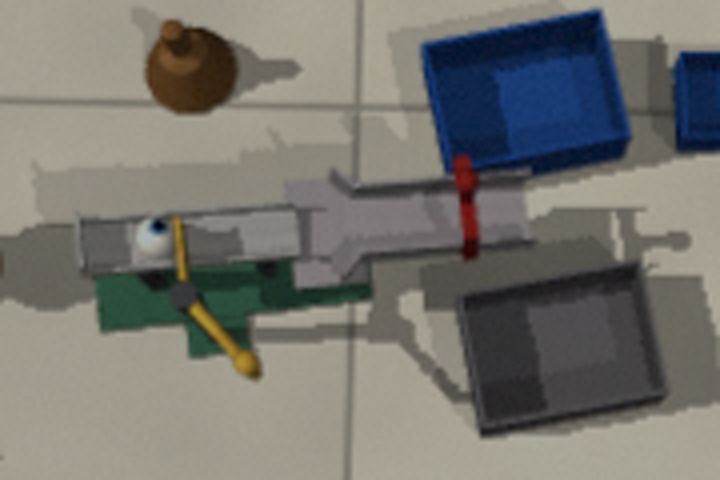

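The crop confirms the 150×110 mm bin: its rim measures 149×112 mm, while the small one is only about 50 mm high. The spout sits at about 0, with its pin ball at z≈0.219. The yellow arm is angled down-chute, and the eye is behind the gate. Next I'll get the sorter axis and the pivot, then move.

Run:
```python
from h import *
c=load('top0');W=cloud(c);X,Y,Z=W[...,0],W[...,1],W[...,2]
S=cv2.cvtColor(c['pixels'],cv2.COLOR_RGB2HSV)[...,1]
m=(Z>.11)&(Z<.175)&(Y>.09)&(Y<.26)&(X>.56)&(X<.66)&(S<60)
print(m.sum(),cv2.minAreaRect(W[m][:,:2].astype(np.float32)*1000))
# channel from the top-view edges in crop: left/right wall tops
P=lambda u,v,h:plane(c,150+u/4,120+v/4,h)[:2].round(4)
up,lo=P(80,216,.165),P(300,206,.142);print('upper edge',up,lo)
up2,lo2=P(86,272,.165),P(300,262,.142);print('lower edge',up2,lo2)
print('pivot',P(184,296,.18),'gatepin',plane(c,211.5,211.2,.218).round(4))
pin=np.array([.627,-.0443]);bin_=np.array([.7415,-.0926])
for q in ((lo-up),(lo2-up2)):
    d=q/np.linalg.norm(q);n=np.array([-d[1],d[0]]);piv=P(184,296,.18)
    o=piv+.11*d+.05*n;print('d',d.round(3),'origin',o.round(4),'pin-o',np.linalg.norm(pin-o).round(4))
    b=bin_-o;r=pin-o
    print('bin angle',np.arctan2(b@n,b@d).round(3),np.linalg.norm(b).round(3),'pin angle',np.arctan2(r@n,r@d).round(3),'target pin',(o+.1*b/np.linalg.norm(b)).round(4),'mouth',(o+.149*b/np.linalg.norm(b)).round(4))
y=1.938;Rt=np.array([[np.cos(y),np.sin(y)],[np.sin(y),-np.cos(y)]])
```

```text
703 ((593.0072021484375, 160.03482055664062), (65.03673553466797, 157.22311401367188), 15.257315635681152)
upper edge [0.6049 0.2343] [0.6211 0.0774]
lower edge [0.5634 0.2277] [0.5784 0.076 ]
pivot [0.544  0.1539] gatepin [0.4893 0.1032 0.218 ]
d [ 0.103 -0.995] origin [0.605  0.0496] pin-o 0.0965
bin angle 0.662 0.197 pin angle 0.127 target pin [ 0.6743 -0.0225] mouth [ 0.7082 -0.0579]
d [ 0.098 -0.995] origin [0.6046 0.0494] pin-o 0.0963
bin angle 0.669 0.197 pin angle 0.136 target pin [ 0.674  -0.0226] mouth [ 0.708  -0.0579]
```

servo_tool(plan=[[0, 0, 0, -0.03, 0, 0, 0], [0, 0, 0, -0.03, 0, 0, 0], [0, 0, 0, -0.03, 0, 0, 0], [0, 0, 0, 0, 0, 0, 0.183], [0, 0, 0, 0, 0, 0, 0.183], [0, 0, 0, 0, 0, 0, 0.183], [0, 0, 0, 0, 0, 0, 0.183], [0, 0, 0, 0, 0, 0, 0.183]])

```text
time_s: 1.1
ee_pos: [0.1561, 0.5273, 0.2951]
eef_rot: [-3.141, 0.001, 1.933]
force: [-0.0, -0.2, 0.2]
grip_width: 0.0175
grip_force: 0.0
```

servo_tool(plan=[[0, -0.044, 0.0116, 0, 0, 0, 0], [0, -0.044, 0.0116, 0, 0, 0, 0], [0, -0.044, 0.0116, 0, 0, 0, 0], [0, -0.044, 0.0116, 0, 0, 0, 0], [0, -0.044, 0.0116, 0, 0, 0, 0], [0, -0.044, 0.0116, 0, 0, 0, 0], [0, -0.044, 0.0116, 0, 0, 0, 0], [0, -0.044, 0.0116, 0, 0, 0, 0]])

```text
time_s: 2.1
ee_pos: [0.3699, 0.231, 0.2953]
eef_rot: [-3.141, 0.0, 1.939]
force: [0.0, 0.1, 0.3]
grip_width: 0.0004
grip_force: 0.0
```

servo_tool(plan=[[0, -0.044, 0.0116, 0, 0, 0, 0], [0, -0.044, 0.0116, 0, 0, 0, 0], [0, -0.044, 0.0116, 0, 0, 0, 0], [0, -0.044, 0.0116, 0, 0, 0, 0], [0, -0.044, 0.0116, 0, 0, 0, 0], [0, -0.044, 0.0116, 0, 0, 0, 0], [0, -0.044, 0.0116, 0, 0, 0, 0], [0, -0.04, 0.0116, 0, 0, 0, 0]])

```text
time_s: 3.1
ee_pos: [0.5818, -0.0604, 0.295]
eef_rot: [-3.141, -0.0, 1.938]
force: [0.1, 0.6, -0.3]
grip_width: 0.0005
grip_force: 0.0
```

servo_tool(plan=[[0, 0, 0, 0.02, 0, 0, 0], [0, 0, 0, 0.02, 0, 0, 0], [0, 0, 0, 0.02, 0, 0, 0], [0, 0, 0, 0, 0, 0, 0], [0, 0, 0, 0, 0, 0, 0], [0, 0, 0, 0, 0, 0, 0], [0, 0, 0, 0, 0, 0, 0], [0, 0, 0, 0, 0, 0, 0]])

```text
time_s: 4.1
ee_pos: [0.5812, -0.059, 0.2357]
eef_rot: [3.141, 0.0, 1.939]
force: [0.1, -0.2, 0.2]
grip_width: 0.0005
grip_force: 0.0
```

Run:
```python
from h import *
a=snap('wrist','w1');b=snap('scene','s1')
cv2.imwrite('pics/both1.png',np.hstack([cv2.resize(a['pixels'],(400,300)),cv2.resize(b['pixels'][110:350,140:460],(400,300))])[:,:,::-1])
o=ctrl.get_obs();print(o['time_s'],o['ee_pos'],o['eef_rot'],o['grip_width'])
```

```text
4.2 [ 0.58112102 -0.05898632  0.23555483] [3.14150287e+00 6.06641023e-05 1.93880016e+00] 0.0007970910291454094
```

View pics/both1.png

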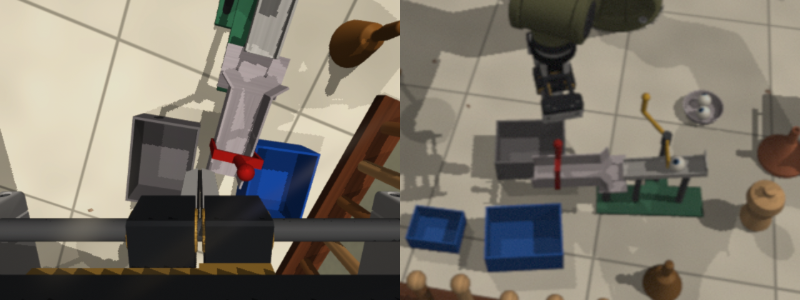

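The wrist view shows the shut fingers at about (200,190), beside the red pin at (245,170) on their +y side. The scene half shows the space clear and the eye still behind the gate. Lowering and pushing now.

servo_tool(plan=[[0, 0, 0, 0.023, 0, 0, 0], [0, 0, 0, 0.023, 0, 0, 0], [0, 0, 0, 0, 0, 0, 0], [0, 0, 0.012, 0, 0, 0, 0], [0, 0, 0.012, 0, 0, 0, 0], [0, 0, 0.012, 0, 0, 0, 0], [0, 0, 0.01, 0, 0, 0, 0], [0, 0, 0.01, 0, 0, 0, 0]])

```text
time_s: 5.2
ee_pos: [0.634, -0.0386, 0.1894]
eef_rot: [-3.141, 0.0, 1.939]
force: [-1.1, -1.9, -0.3]
grip_width: 0.0005
grip_force: 0.5
```

servo_tool(plan=[[0, 0, 0.005, 0, 0, 0, 0], [0, 0, 0.005, 0, 0, 0, 0], [0, 0, 0, 0, 0, 0, 0], [0, 0, 0, 0, 0, 0, 0], [0, 0, 0, 0, 0, 0, 0], [0, 0, 0, 0, 0, 0, 0], [0, 0, 0, 0, 0, 0, 0], [0, 0, 0, 0, 0, 0, 0]])

```text
time_s: 6.2
ee_pos: [0.6427, -0.0353, 0.1895]
eef_rot: [-3.142, -0.0, 1.939]
force: [0.8, 0.0, -0.2]
grip_width: 0.0003
grip_force: 0.0
```

```bash
cat > pin.py <<'E'
from h import *
import sys
def red(tag):
    c=load(tag);W=cloud(c);H,S,V=cv2.split(cv2.cvtColor(c['pixels'],cv2.COLOR_RGB2HSV))
    m=((H<6)|(H>174))&(S>170)&(V>60)&(W[...,2]>.15)&(W[...,2]<.24)&(W[...,0]>.5)&(W[...,0]<.8)
    k=m&(W[...,2]>.2);b=m&(W[...,2]<.18)
    print(tag,'ball',k.sum(),W[k].mean(0).round(4),'bar',b.sum(),cv2.minAreaRect(W[b][:,:2].astype(np.float32)*1000) if b.sum()>5 else '')
    if k.sum()>5:
        r=W[k].mean(0)[:2]-[.605,.0495];d=np.array([.1,-.995]);n=-np.array([d[1],-d[0]]);print('angle',np.arctan2(r@n,r@d),np.linalg.norm(r))
    return
t=sys.argv[1]
snap('scene','s'+t);red('s'+t);snap('top','t'+t);red('t'+t)
o=ctrl.get_obs();print(o['time_s'],o['ee_pos'],o['force'])
c=load('s'+t)['pixels'];d=load('t'+t)['pixels']
cv2.imwrite(f'pics/both{t}.png',np.hstack([cv2.resize(d[100:250,140:340],(400,300)),cv2.resize(c[110:350,140:460],(400,300))])[:,:,::-1])
E
python3 pin.py 2
```

```text
s2 ball 0 [nan nan nan] bar 47 ((673.3292846679688, -26.75071907043457), (44.62831115722656, 8.027514457702637), 33.74075698852539)
t2 ball 0 [nan nan nan] bar 0 
6.3 [ 0.64270214 -0.03524165  0.18945388] [ 1.01690941  0.69704728 -0.34406732]pin.py:7: RuntimeWarning: Mean of empty slice.
  print(tag,'ball',k.sum(),W[k].mean(0).round(4),'bar',b.sum(),cv2.minAreaRect(W[b][:,:2].astype(np.float32)*1000) if b.sum()>5 else '')
  ret = um.true_divide(
```

View pics/both2.png

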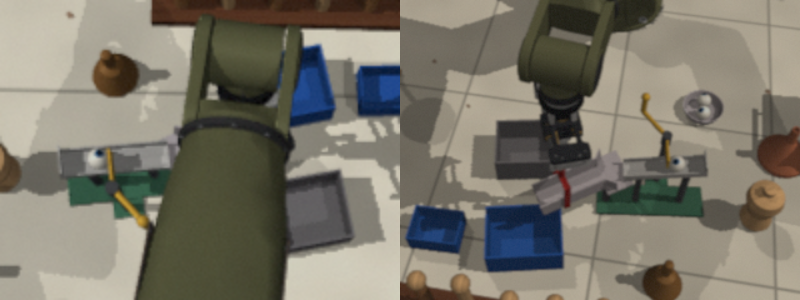

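The spout (right view) now points toward the blue bin, with its red bar at (566,188). The bar angle gives about 0.5 rad against a target of 0.66, so I'll push about 12 mm more, then back off and measure.

servo_tool(plan=[[0, 0.001, 0.004, 0, 0, 0, 0], [0, 0.001, 0.004, 0, 0, 0, 0], [0, 0.001, 0.004, 0, 0, 0, 0], [0, 0, 0, 0, 0, 0, 0], [0, 0, 0, 0, 0, 0, 0], [0, 0, -0.03, 0, 0, 0, 0], [0, 0, -0.03, 0, 0, 0, 0], [0, 0, -0.03, -0.04, 0, 0, 0]])

```text
time_s: 7.3
ee_pos: [0.5668, -0.0606, 0.2275]
eef_rot: [-3.137, -0.003, 1.939]
force: [0.3, -0.1, 1.6]
grip_width: 0.0004
grip_force: 0.0
```

```bash
python3 pin.py 3 2>&1 | grep -v -i warn
```

```text
print(tag,'ball',k.sum(),W[k].mean(0).round(4),'bar',b.sum(),cv2.minAreaRect(W[b][:,:2].astype(np.float32)*1000) if b.sum()>5 else '')
  ret = um.true_divide(
s3 ball 32 [ 0.6788 -0.0249  0.2177] bar 76 ((675.8990478515625, -24.470972061157227), (62.27332305908203, 9.380508422851562), 38.25784683227539)
angle 0.6806905510962504 0.1048104948228573
t3 ball 0 [nan nan nan] bar 0 
7.4 [ 0.56846534 -0.06148406  0.23400545] [ 0.39103214 -0.90841918  0.50033511]
```

Spout ball measured at (0.679,-0.025) with z=0.218. The bar is 62.3 mm long, as it should be. From the two pin positions the axis is at about (0.614,0.055). That puts the mouth at about (0.706,-0.063), and the landing line runs through the bin's middle. On to the gate pin.

servo_tool(plan=[[0, 0, 0, 0, 0, 0, 0.105], [0, 0, 0, 0, 0, 0, 0.105], [0, 0.031, -0.012, 0, 0, 0, 0], [0, 0.031, -0.012, 0, 0, 0, 0], [0, 0.031, -0.012, 0, 0, 0, 0], [0, 0.031, -0.011, 0, 0, 0, 0], [0, 0, 0, 0.01, 0, 0, 0], [0, 0, 0, 0, 0, 0, 0]])

```text
time_s: 8.4
ee_pos: [0.5029, 0.0542, 0.2185]
eef_rot: [-3.14, -0.0, 1.729]
force: [-0.2, 0.3, 0.3]
grip_width: 0.0004
grip_force: 0.0
```

Run:
```python
from h import *
o=ctrl.get_obs();print(o['time_s'],o['ee_pos'],o['eef_rot'])
a=snap('wrist','w4');b=snap('scene','s4')
c=b;W=cloud(c);H,S,V=cv2.split(cv2.cvtColor(c['pixels'],cv2.COLOR_RGB2HSV))
m=(H>18)&(H<32)&(S>170)&(V>90)&(W[...,2]>.2)&(W[...,2]<.24)
print(m.sum(),W[m].mean(0))
cv2.imwrite('pics/both4.png',np.hstack([cv2.resize(a['pixels'],(400,300)),cv2.resize(b['pixels'][110:350,140:460],(400,300))])[:,:,::-1])
```

```text
8.4 [0.50287453 0.05417151 0.21849697] [-3.14015979e+00 -6.41851865e-05  1.72886043e+00]
9 [0.49711614 0.10578332 0.22197835]
```

View pics/both4.png

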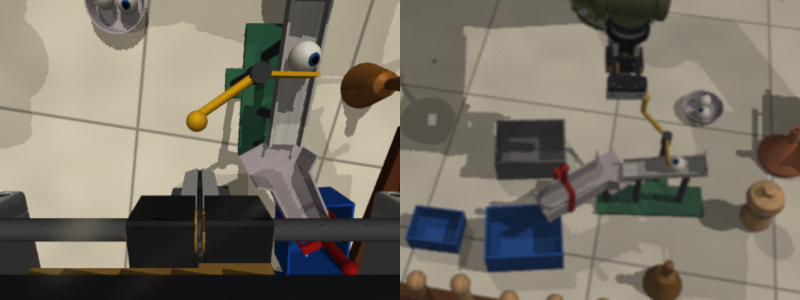

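The wrist view shows the yellow ball at (197,121), straight ahead of the fingers at (200,180), and the eye at (305,55) behind the gate. The spout points into the blue bin. Lowering and pushing the gate open.

servo_tool(plan=[[0, 0, 0, 0.026, 0, 0, 0], [0, 0, 0, 0, 0, 0, 0], [0, 0.02, 0, 0, 0, 0, 0], [0, 0.013, 0, 0, 0, 0, 0], [0, 0.015, -0.004, 0, 0, 0, 0], [0, 0.015, -0.004, 0, 0, 0, 0], [0, 0.015, -0.003, 0, 0, 0, 0], [0, 0.013, 0, 0, 0, 0, 0]])

```text
time_s: 9.5
ee_pos: [0.4775, 0.1437, 0.1936]
eef_rot: [3.141, -0.0, 1.729]
force: [1.2, -1.7, -0.7]
grip_width: 0.0006
grip_force: 0.7
```

servo_tool(plan=[[0, 0.01, 0.003, 0, 0, 0, 0], [0, 0.008, 0.004, 0, 0, 0, 0], [0, 0.005, 0.004, 0, 0, 0, 0], [0, 0, 0, 0, 0, 0, 0], [0, 0, 0, 0, 0, 0, 0], [0, 0, 0, 0, 0, 0, 0], [0, 0, 0, 0, 0, 0, 0], [0, 0, 0, 0, 0, 0, 0]])

```text
time_s: 10.5
ee_pos: [0.485, 0.1671, 0.1935]
eef_rot: [3.141, -0.0, 1.729]
force: [-0.4, -0.1, -0.4]
grip_width: 0.0006
grip_force: 0.0
```

Run:
```python
from h import *
o=ctrl.get_obs();print(o['time_s'],o['ee_pos'],o['eef_rot'],o['force'])
a=snap('wrist','w5');b=snap('scene','s5')
cv2.imwrite('pics/both5.png',np.hstack([cv2.resize(a['pixels'],(400,300)),cv2.resize(b['pixels'][110:350,140:460],(400,300))])[:,:,::-1])
```

```text
10.5 [0.48497747 0.16707207 0.19349758] [ 3.14148898e+00 -2.84690476e-05  1.72866884e+00] [-0.36161839 -0.07443643 -0.42752726]
```

View pics/both5.png

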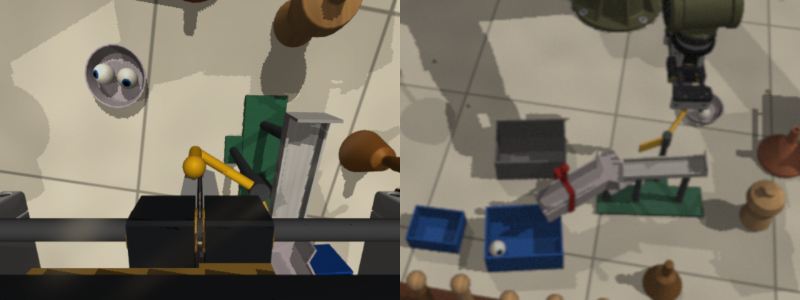

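The eye lies in the blue bin, at (497,246) in the right view. The gate is open, with its ball at (195,162) in the left view. Going over the pin to its far side to push it shut.

servo_tool(plan=[[0, -0.02, 0, 0, 0, 0, 0], [0, 0, 0, -0.03, 0, 0, 0], [0, 0, 0, -0.03, 0, 0, 0], [0, 0, 0, 0, 0, 0, 0], [0, 0.03, 0, 0, 0, 0, 0], [0, 0.03, 0, 0, 0, 0, 0], [0, 0.03, 0, 0, 0, 0, 0], [0, 0, 0, 0, 0, 0, 0]])

```text
time_s: 11.6
ee_pos: [0.4733, 0.2374, 0.2522]
eef_rot: [-3.14, 0.0, 1.731]
force: [-0.1, -0.6, 0.3]
grip_width: 0.0009
grip_force: 0.0
```

servo_tool(plan=[[0, 0, 0, 0.03, 0, 0, 0], [0, 0, 0, 0.03, 0, 0, 0], [0, 0, 0, 0, 0, 0, 0], [0, -0.02, 0, 0, 0, 0, 0], [0, -0.015, -0.002, 0, 0, 0, 0], [0, -0.015, -0.004, 0, 0, 0, 0], [0, -0.015, -0.004, 0, 0, 0, 0], [0, -0.012, -0.002, 0, 0, 0, 0]])

```text
time_s: 12.6
ee_pos: [0.4743, 0.1572, 0.1938]
eef_rot: [3.141, 0.0, 1.728]
force: [0.8, 1.1, 0.0]
grip_width: 0.0003
grip_force: 0.6
```

servo_tool(plan=[[0, -0.01, 0.002, 0, 0, 0, 0], [0, -0.01, 0.004, 0, 0, 0, 0], [0, -0.01, 0.004, 0, 0, 0, 0], [0, -0.003, 0.002, 0, 0, 0, 0], [0, 0, 0, 0, 0, 0, 0], [0, 0, 0, 0, 0, 0, 0], [0, 0, 0, 0, 0, 0, 0], [0, 0, 0, 0, 0, 0, 0]])

```text
time_s: 13.6
ee_pos: [0.4912, 0.1278, 0.1935]
eef_rot: [3.141, 0.0, 1.729]
force: [-0.6, -0.1, 1.2]
grip_width: 0.0004
grip_force: 0.0
```

servo_tool(plan=[[0, -0.002, 0, 0, 0, 0, 0], [0, 0, 0, 0, 0, 0, 0], [0, -0.002, 0, 0, 0, 0, 0], [0, 0, 0, 0, 0, 0, 0], [0, 0, 0, 0, 0, 0, 0], [0, 0, 0, 0, 0, 0, 0], [0, 0, 0, 0, 0, 0, 0], [0, 0, 0, 0, 0, 0, 0]])

```text
time_s: 14.6
ee_pos: [0.4919, 0.1237, 0.1934]
eef_rot: [-3.141, 0.0, 1.729]
force: [0.3, 0.3, -0.0]
grip_width: 0.0004
grip_force: 0.0
```

Run:
```python
from h import *
o=ctrl.get_obs();print(o['time_s'],o['ee_pos'],o['force'])
a=snap('wrist','w6');b=snap('scene','s6')
cv2.imwrite('pics/both6.png',np.hstack([cv2.resize(a['pixels'],(400,300)),cv2.resize(b['pixels'][110:350,140:460],(400,300))])[:,:,::-1])
```

```text
14.6 [0.49186862 0.12365459 0.19342428] [ 0.30947486  0.27723341 -0.02427757]
```

View pics/both6.png

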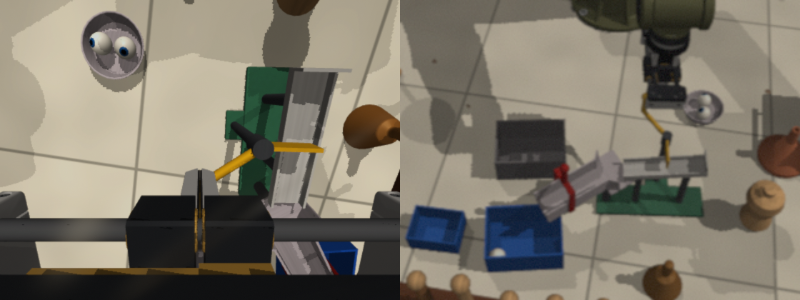

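The gate bar lies almost square across the channel, at (300,149) left, and the eye is in the bin at (498,253). There is no stop force yet, so I'll keep pushing gently until it builds.

servo_tool(plan=[[0, -0.001, 0, 0, 0, 0, 0], [0, -0.001, 0, 0, 0, 0, 0], [0, -0.001, 0, 0, 0, 0, 0], [0, -0.001, 0, 0, 0, 0, 0], [0, 0, 0, 0, 0, 0, 0], [0, 0, 0, 0, 0, 0, 0], [0, 0, 0, 0, 0, 0, 0], [0, 0, 0, 0, 0, 0, 0]])

```text
time_s: 15.7
ee_pos: [0.4923, 0.1218, 0.1935]
eef_rot: [3.141, -0.004, 1.73]
force: [-0.2, 18.4, -1.4]
grip_width: 0.0003
grip_force: 8.9
```

There is 18 N against the stop, so the gate is shut. Backing off, lifting, and checking.

servo_tool(plan=[[0, 0.01, 0, 0, 0, 0, 0], [0, 0.03, 0, 0, 0, 0, 0], [0, 0.03, 0, 0, 0, 0, 0], [0, 0, 0, -0.04, 0, 0, 0], [0, 0, 0, -0.04, 0, 0, 0], [0, 0, 0, 0, 0, 0, 0], [0, 0, 0, 0, 0, 0, 0], [0, 0, 0, 0, 0, 0, 0]])

```text
time_s: 16.7
ee_pos: [0.4812, 0.1887, 0.2722]
eef_rot: [-3.14, 0.0, 1.729]
force: [0.2, 0.1, -0.0]
grip_width: 0.0006
grip_force: 0.0
```

Run:
```python
from h import *
o=ctrl.get_obs();print(o['time_s'],o['ee_pos'],o['force'])
c=snap('scene','s7');W=cloud(c);H,S,V=cv2.split(cv2.cvtColor(c['pixels'],cv2.COLOR_RGB2HSV))
m=(H>18)&(H<32)&(S>170)&(V>90)&(W[...,2]>.2)&(W[...,2]<.24)
print('gate ball',m.sum(),W[m].mean(0))
w=(S<60)&(V>140)&(W[...,2]>.01)&(W[...,2]<.05)&(abs(W[...,0]-.742)<.06)&(abs(W[...,1]+.093)<.08)
print('eye',w.sum(),W[w].mean(0))
e=W[w].mean(0)[:2]-[.742,-.0926];print('bin frame',e@[.223,-.975],e@[.975,.223])
cv2.imwrite('pics/s7c.png',cv2.resize(c['pixels'][110:350,140:460],(640,480))[:,:,::-1])
```

```text
16.7 [0.48117343 0.1886831  0.27222524] [ 0.15157156  0.14947878 -0.00258548]
gate ball 15 [0.49735162 0.1035863  0.22355029]
eye 39 [ 0.78061683 -0.13606642  0.03421224]
bin frame 0.05099130996910986 0.027958393704859093
```

View pics/s7c.png

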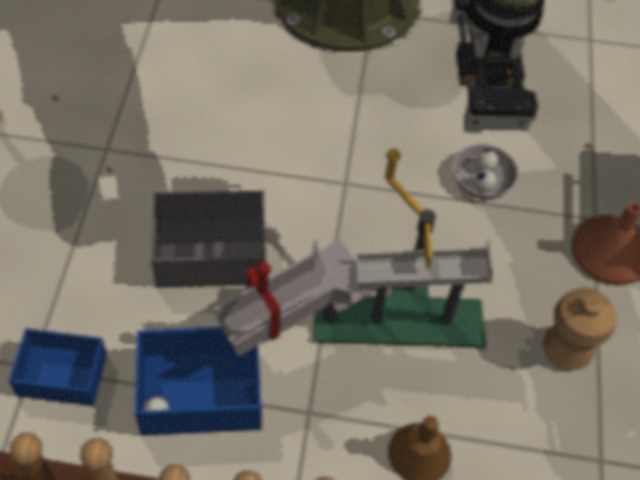

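The gate ball at (0.497,0.104) is back at its starting place, the eye is in the bin at (155,404), and the arm is clear. I'll let the eye settle, check its speed and hand in.

servo_tool(plan=[[0, 0, 0, 0, 0, 0, 0], [0, 0, 0, 0, 0, 0, 0], [0, 0, 0, 0, 0, 0, 0], [0, 0, 0, 0, 0, 0, 0], [0, 0, 0, 0, 0, 0, 0], [0, 0, 0, 0, 0, 0, 0], [0, 0, 0, 0, 0, 0, 0], [0, 0, 0, 0, 0, 0, 0]])

```text
time_s: 17.75
ee_pos: [0.4815, 0.1889, 0.2734]
eef_rot: [-3.142, 0.0, 1.729]
force: [-0.5, -0.2, 0.3]
grip_width: 0.0003
grip_force: 0.0
```

Run:
```python
from h import *
def eye(c):
    W=cloud(c);H,S,V=cv2.split(cv2.cvtColor(c['pixels'],cv2.COLOR_RGB2HSV))
    w=(S<60)&(V>140)&(W[...,2]>.01)&(W[...,2]<.05)&(abs(W[...,0]-.742)<.06)&(abs(W[...,1]+.093)<.08)
    return W[w].mean(0).round(4)
e7,e8=eye(load('s7')),eye(snap('scene','s8'));print(e7,e8)
if np.linalg.norm(e7-e8)<.03: print(ctrl.hand_in())
```

```text
[ 0.7806 -0.1361  0.0342] [ 0.7809 -0.1359  0.0345]
the job is handed in; nothing more can be done
None
```

I turned the spout into the blue bin, let the eye roll in, where it now lies still, pushed the gate shut against its stop, and handed the job in at about 18 s; no verdict was shown.

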